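# Feel out the loaded tip box and slide it to the stop

## Task

One of the four shut tip boxes in the row has a heavy cooling block hidden in its base, but they all look alike. Find it by feel (nudge, tip or lift them a little), then slide that one forward, away from you, until its far end sits flush and square against the metal stop rail. Leave the other three standing in the row within 4 cm of where they were, and do not disturb the beaker, the tube or the timer.

Things in the scene. Friction and masses are not known exactly. Their poses are not given: they have to be found in the camera images.
- box_1: one of four look-alike shut tip boxes, blue base, clear fixed lid: 86 (own x) x 122 (own y) x 90 mm high; 4 mm hinge rib on its +x side. Origin: centre of the underside. Hidden inside: a light insert (whole box 0.19 kg) or, in one box, not always the same, a cooling block (0.81 to 0.94 kg). Stands end-on to the robot, long axis towards the rail; slides, does not tip, when pushed below mid-height
- box_2: one of four look-alike shut tip boxes, blue base, clear fixed lid: 86 (own x) x 122 (own y) x 90 mm high; 4 mm hinge rib on its +x side. Origin: centre of the underside. Hidden inside: a light insert (whole box 0.19 kg) or, in one box, not always the same, a cooling block (0.81 to 0.94 kg). Stands end-on to the robot, long axis towards the rail; slides, does not tip, when pushed below mid-height
- box_3: one of four look-alike shut tip boxes, blue base, clear fixed lid: 86 (own x) x 122 (own y) x 90 mm high; 4 mm hinge rib on its +x side. Origin: centre of the underside. Hidden inside: a light insert (whole box 0.19 kg) or, in one box, not always the same, a cooling block (0.81 to 0.94 kg). Stands end-on to the robot, long axis towards the rail; slides, does not tip, when pushed below mid-height
- box_4: one of four look-alike shut tip boxes, blue base, clear fixed lid: 86 (own x) x 122 (own y) x 90 mm high; 4 mm hinge rib on its +x side. Origin: centre of the underside. Hidden inside: a light insert (whole box 0.19 kg) or, in one box, not always the same, a cooling block (0.81 to 0.94 kg). Stands end-on to the robot, long axis towards the rail; slides, does not tip, when pushed below mid-height
- stop_rail: aluminium stop rail fixed to the bench beyond the boxes, 470 mm long, 34 mm high, 58 mm deep with the foot behind it. Origin: on the bench, at the middle of the flat face that looks at the boxes; x points away from the robot, square to that face (the boxes lie at negative x), y runs along the rail, z up
- bench: the bench with its blue top at z = 0, fixed; its origin has no use here. The boxes stand on it in a row, about 130 mm apart, their far ends 60 to 90 mm short of the rail. By weight and friction a light box slides at 1.0 to 1.3 N, the loaded one at 4.0 to 6.4 N. Wrist readings jitter by about 1 N (average) and can read 3 N more on the loaded one; a light box reads near 0 when a push stops
- beaker: bystander: glass beaker, 54 mm across, 68 mm high, right of the row. Origin: centre of the underside
- tube: bystander: tube standing on its skirt, 36 mm across, 113 mm high, orange cap, behind the rail. Origin: centre of the underside
- timer: bystander: flat white timer, 62 x 62 x 14 mm, left of the row. Origin: centre of the underside

How it is judged:
At the end, for the whole second after the job is handed in: the loaded box (the one that bears on the bench with more than 4 N) stands with its far end within 5 mm of the rail's face, between the rail's ends and square to it within 0.06 rad; the three light boxes are each within 40 mm of their start; all four are upright and at rest (((contact force between box_1 and bench above 4 N and x of box_1 in the frame of stop_rail between -0.066 and -0.05 m and y of box_1 in the frame of stop_rail between -0.235 and 0.235 m and angle between the y axis of box_1 and the x axis of stop_rail, either way round below 0.06 rad and distance of each of box_2, box_3, box_4 from where it was at the start of the episode below 0.04 m) or (contact force between box_2 and bench above 4 N and x of box_2 in the frame of stop_rail between -0.066 and -0.05 m and y of box_2 in the frame of stop_rail between -0.235 and 0.235 m and angle between the y axis of box_2 and the x axis of stop_rail, either way round below 0.06 rad and distance of each of box_1, box_3, box_4 from where it was at the start of the episode below 0.04 m) or (contact force between box_3 and bench above 4 N and x of box_3 in the frame of stop_rail between -0.066 and -0.05 m and y of box_3 in the frame of stop_rail between -0.235 and 0.235 m and angle between the y axis of box_3 and the x axis of stop_rail, either way round below 0.06 rad and distance of each of box_1, box_2, box_4 from where it was at the start of the episode below 0.04 m) or (contact force between box_4 and bench above 4 N and x of box_4 in the frame of stop_rail between -0.066 and -0.05 m and y of box_4 in the frame of stop_rail between -0.235 and 0.235 m and angle between the y axis of box_4 and the x axis of stop_rail, either way round below 0.06 rad and distance of each of box_1, box_2, box_3 from where it was at the start of the episode below 0.04 m)) and angle between each of box_1, box_2, box_3, box_4's own z axis and vertical below 0.1 rad and linear speed of each of box_1, box_2, box_3, box_4 below 0.02 m/s); the robot touches nothing.
It fails at once if a tip box is tipped over (angle between any of box_1, box_2, box_3, box_4's own z axis and vertical above 0.8 rad).
It fails at once if the beaker, the tube or the timer is moved by more than 3 cm (distance of any of beaker, tube, timer from where it was at the start of the episode above 0.03 m).
It also fails if it takes over 69 s, if anything falls off the work surface, if the arm or the gripper's body presses on something with over 40 N, if the wrist force passes 120 N, or if a joint passes its speed limit or range.

## Robot

A 6-joint arm with a two-finger parallel gripper is mounted at the origin on a cart in front of the work surface, level with it; the furniture and walls round the work are solid. World frame = base frame: x ahead of the robot, y to its left, z up, the work surface at z = 0. Lengths are in m, angles in rad, forces in N, time in s.
With the tool pointing down it reaches from about 0.35 to 0.8 m from the base axis. Payload 7.3 kg.
Tool frame: the origin (TCP) lies between the finger pads; the fingertips stand 25 mm ahead of it and the grasp point (between the pads) lies 6 mm ahead of it (r.tip_extent is the distance from the TCP to the fingertips, in m); z points along the fingers, y is the line along which they close (so a half turn about z gives the same grasp; the last joint's range is limited). The gripper opens to 85 mm and grips with 20 to 120 N. Pads are 22 mm wide; open, the fingers measure 114 mm over their backs; the gripper's body (76 mm by 85 mm) begins 54 mm behind the grasp point. The pads swing forward as they close: fully open they stand 13 mm farther back than shut.
Start: joints at [-1.303, 0.342, 1.524, -0, 1.275, -0.146], TCP at [0.211, -0.481, 0.256] pointing down, gripper open.
Joint ranges: [-2.53, 2.53], [-0.77, 2.02], [0.04, 2.7], [-1, 4.14], [0.28, 2.66], [-3.11, 3.11]. Speed limits (rad/s): [2.57, 2.57, 3.14, 3.14, 3.14, 3.14].

## Interface

Orientations are given as a unit quaternion [x, y, z, w].
In Python, from workcell import r, command_gripper, optics gives the robot as it stands. The module is installed in compiled form; this text tells all that it offers. Calls block until the motion is done:
- r.reach(position, orientation): joint-space move of the TCP to a pose.
- r.move_straight(position, orientation=None, speed=0.15, max_force=None): straight line of the TCP; orientation=None keeps the orientation; speed is the mean speed in m/s. With max_force (N) it stops when the force on the tool has changed by that much, and returns True; else False.
- r.movej(angles): joint-space move.
- command_gripper(opening, force=None): finger opening in m; force is the grip in N (None keeps the last); returns when the fingers have stopped.
- r.hold(seconds).
- r.solve_ik(position, orientation): joint angles nearest the present ones, or None.
- r.read_state(): the state.
- optics.get_image(name): name is "scene" or "top" or "wrist"; returns (picture, depth): 384x512x3 uint8, red, green, blue; 384x512 float32, m along the optical axis (not along the pixel's ray), 0 where there is no reading.
- optics.camera_model(name): a dict with "K" (3x3 intrinsics, pixels), "R" (3x3) and "t" (3): a world point X has camera coordinates R X + t; the wrist camera has in their place "tool_from_camera" (4x4, takes a point from camera to tool coordinates, whose origin is the TCP and whose axes are the flange's). Camera axes: x right, y down, z forward; pixel columns grow to the right and rows downward; lengths in m; the calibration is good to about 2 mm. A picture is of the moment at which its call begins: read the wrist's pose just before it. camera_model takes no time and is no camera call.
A pose or a line that the arm cannot do raises r.PlanningError and nothing moves.
- r.finish_job(): hands the job in; it is judged then, once.
The state is a dict: "time_s": time; "joint_positions": joint angles; "dq": joint speeds; "tau": joint torques, N m; "eef_pos": TCP position; "eef_rot": TCP orientation; "contact_force": force on the tool from outside, world axes, zero at the start; "torque": the same for the moment, N m; "grip_width": finger opening in m; "grip_force": force on a finger pad.
Only numpy, scipy, OpenCV 4.12 (cv2) and the standard library are available. Lean on these libraries where they do the work, as an engineer would, in place of code of your own. Each camera call takes 0.05 s, during which the arm holds its last target. There are 200 camera calls.

## Working session

There is one attempt and no reset: what is moved stays moved. The work goes in short steps, each a Python script; the robot and the scene stay as the last script left them, time stands still between calls to the robot, and variables do not carry over. Pictures are saved under pics/ and viewed, at most 10 in all, crops included, and the job is handed in when it is done.

```bash
mkdir -p pics; python3 - <<'E'
from workcell import r, command_gripper, optics
import cv2,numpy as np
for n in("scene","top"):
    p,d=optics.get_image(n); cv2.imwrite(f"pics/{n}0.png",p[...,::-1]); np.savez(f"{n}0.npz",p=p,d=d)
    m=optics.camera_model(n); print(n,m)
s=r.read_state();print(s["time_s"],s["eef_rot"],s["contact_force"],r.tip_extent)
E
```

```text
scene {'K': array([[419.73816594,   0.        , 254.13275957],
       [  0.        , 419.73816594, 187.16566951],
       [  0.        ,   0.        ,   1.        ]]), 'R': array([[ 0.87631755, -0.48165145,  0.00891208],
       [-0.35336906, -0.65527382, -0.66764251],
       [ 0.32741084,  0.5819176 , -0.74442867]]), 't': array([-0.58526445, -0.02316812,  1.26756428])}
top {'K': array([[435.22205955,   0.        , 253.42307898],
       [  0.        , 435.22205955, 198.98997885],
       [  0.        ,   0.        ,   1.        ]]), 'R': array([[ 0.02266816, -0.99963101, -0.01496658],
       [-0.99299842, -0.02077671, -0.11628612],
       [ 0.11593225,  0.01749778, -0.99310299]]), 't': array([-0.03205202,  0.5912295 ,  1.12733333])}
0.1 [ 9.78674543e-01  2.05415805e-01 -3.27467266e-05 -6.96520008e-04] [ 0.02819913 -0.35262906 -0.34027959] 0.025
```

View pics/top0.png

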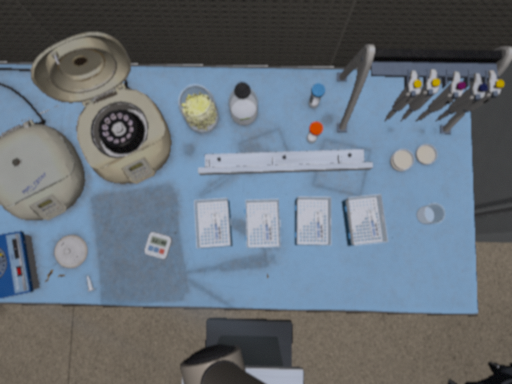

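View pics/scene0.png

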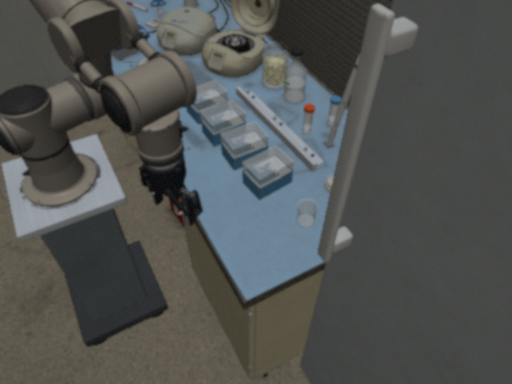

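The top view shows four boxes at px (213,223), (263,223), (313,221) and (365,219). The rail's near face is at row ~172, the timer is at (158,245) and the beaker at (430,213).

```bash
cat > h.py <<'E'
import numpy as np,cv2
from workcell import r, command_gripper, optics
def cloud(n,d):
    m=optics.camera_model(n);v,u=np.mgrid[:384,:512]
    c=np.stack([(u-m["K"][0,2])/m["K"][0,0]*d,(v-m["K"][1,2])/m["K"][1,1]*d,d],-1)
    return (c-m["t"])@m["R"]
def boxes(n,d,lo=.06,hi=.12,amin=100):
    X=cloud(n,d);k=((X[...,2]>lo)&(X[...,2]<hi)&(d>0)&(X[...,0]<.62)&(X[...,0]>.3)&(abs(X[...,1])<.5)).astype(np.uint8)
    nn,l,s,c=cv2.connectedComponentsWithStats(k);o=[]
    for i in range(1,nn):
        if s[i,4]<amin: continue
        P=X[l==i];q=cv2.minAreaRect((P[:,:2]*1000).astype(np.float32));o.append((c[i].round(),s[i,4],np.median(P[:,2]).round(4),q))
    return o
E
python3 - <<'E'
from h import *
for n in("top","scene"):
    z=np.load(n+"0.npz");d=z["d"];X=cloud(n,d)
    for b in boxes(n,d): print(n,b)
    k=(X[...,2]>.024)&(X[...,2]<.05)&(X[...,0]>.58)&(X[...,0]<.75)&(abs(X[...,1])<.4)
    k=k.astype(np.uint8);nn,l,s,c=cv2.connectedComponentsWithStats(k)
    for i in range(1,nn):
        if s[i,4]>200:
            P=X[l==i];print("rail",s[i],np.median(P[:,2]),cv2.minAreaRect((P[:,:2]*1000).astype(np.float32)))
            # near edge per y-bin
            e=[];
            for y in np.arange(P[:,1].min()+.02,P[:,1].max()-.02,.02):
                w=P[abs(P[:,1]-y)<.01]
                if len(w)>2:e.append((y,np.min(w[:,0])))
            e=np.array(e);f=np.polyfit(e[:,0],e[:,1],1);print(f,np.std(e[:,1]-np.polyval(f,e[:,0])),P[:,1].min(),P[:,1].max())
z=np.load("top0.npz")
cv2.imwrite("pics/crop0.png",cv2.resize(z["p"][140:260,180:400,::-1],None,fx=3.6,fy=3.6,interpolation=cv2.INTER_CUBIC))
E
```

```text
top (array([ 61., 191.]), np.int32(536), np.float64(0.0822), ((589.5374145507812, 470.7949523925781), (60.63576889038086, 57.97062301635742), 0.26047396659851074))
top (array([366., 219.]), np.int32(1756), np.float64(0.0902), ((541.3924560546875, -307.8454284667969), (121.74510955810547, 86.84693145751953), 7.461963653564453))
top (array([212., 222.]), np.int32(1656), np.float64(0.0906), ((525.0646362304688, 82.90521240234375), (121.92375946044922, 88.42755126953125), 5.372916221618652))
top (array([314., 220.]), np.int32(1678), np.float64(0.0904), ((536.0361938476562, -174.54110717773438), (121.96341705322266, 86.73841094970703), 0.2708476185798645))
top (array([262., 223.]), np.int32(1636), np.float64(0.0905), ((526.6402587890625, -45.677650451660156), (121.6906967163086, 88.70629119873047), 3.2493276596069336))
rail [ 198  158  175   15 1126] 0.03370957895796414 ((687.8737182617188, -101.62814331054688), (40.69806671142578, 469.6213684082031), 1.482219934463501)
[-0.05180773  0.66734182] 0.0003213089578742745 -0.33629210232898105 0.1329634706600326
scene (array([182.,  37.]), np.i
[... 407 characters left out ...]
.15047454833984, 125.1893539428711), 89.68135070800781))
scene (array([268., 166.]), np.int32(1262), np.float64(0.0896), ((542.4395751953125, -311.00970458984375), (124.91116333007812, 91.81820678710938), 8.098824501037598))
rail [202  56  46  20 250] 0.039629679061062406 ((670.1694946289062, 270.76800537109375), (55.49304962158203, 198.89076232910156), 35.93448257446289)
[-0.35290478  0.74064855] 0.006701442171172932 0.20206603533980197 0.36757113732709246
rail [236  86  82  82 624] 0.03317261630835541 ((692.8157348632812, -101.65702819824219), (43.525970458984375, 475.1802062988281), 3.069061517715454)
[-0.05046047  0.66729442] 0.0008705342872614889 -0.33949041549265785 0.13550407170177228
```

View pics/crop0.png

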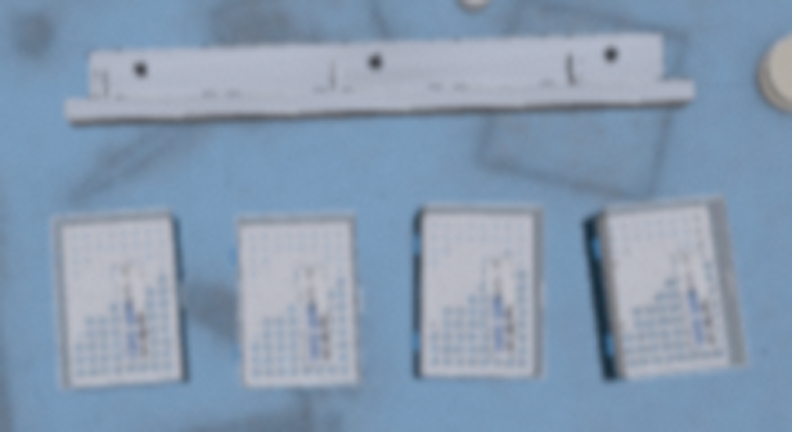

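```bash
cat >> h.py <<'E'
from scipy.spatial.transform import Rotation as Ro
B={1:(.5251,.0829,5.37),2:(.5266,-.0457,3.25),3:(.5360,-.1745,.27),4:(.5414,-.3078,7.46)}
T=.3;Z=.046;OFF=.018
def quat(p):
    z=np.array([np.sin(T)*np.cos(p),np.sin(T)*np.sin(p),-np.cos(T)]);y=np.array([np.sin(p),-np.cos(p),0])
    return Ro.from_matrix(np.c_[np.cross(y,z),y,z]).as_quat()
def F(n=8):
    a=[]
    for _ in range(n): r.hold(.03);a.append(r.read_state()["contact_force"])
    return np.mean(a,0)
def pose(i,s):
    "TCP pose with the finger front s metres past box i's near face"
    x,y,a=B[i];p=np.deg2rad(a);u=np.array([np.cos(p),np.sin(p)])
    c=np.array([x,y])+u*(s-.061-OFF);return [*c,Z],quat(p),u
def probe(i):
    p,q,u=pose(i,-.03);r.move_straight(p,q,speed=.2)
    p,q,u=pose(i,-.012);r.move_straight(p,q,speed=.08)
    f0=F();print(i,"base",f0.round(2))
    for s in(-.004,0,.004,.008,.012):
        p,q,_=pose(i,s);st=r.move_straight(p,q,speed=.03,max_force=20);f=F()-f0;print(s,(f[:2]@u).round(2),f.round(2),st)
        if st:break
    p,q,u=pose(i,-.03);r.move_straight(p,q,speed=.1);print(r.read_state()["time_s"])
E
python3 - <<'E'
from h import *
command_gripper(.045,20)
p,q,u=pose(4,-.05);p[2]=.12
r.reach(p,q);probe(4)
E
```

```text
4 base [-0.18 -0.07  0.09]
-0.004 -0.03 [-0.02 -0.07 -0.17] False
0 0.13 [ 0.15 -0.21 -0.24] False
0.004 -3.29 [-3.35  0.17  0.2 ] False
0.008 -2.79 [-2.78 -0.27 -0.62] False
0.012 -2.1 [-2.09 -0.16 -1.28] False
6.3167
```

```bash
python3 - <<'E'
from h import *
for i in(3,2,1): probe(i)
E
```

```text
3 base [ 0.07 -0.07 -0.18]
-0.004 -0.13 [-0.13  0.25  0.03] False
0 -0.03 [-0.03  0.27  0.58] False
0.004 -0.0 [-0.   -0.07  0.23] False
0.008 0.14 [0.14 0.07 0.18] False
0.012 0.18 [ 0.18 -0.21  0.  ] False
11.2917Traceback (most recent call last):
  File "<stdin>", line 2, in <module>
  File "h.py", line 29, in probe
    p,q,u=pose(i,-.03);r.move_straight(p,q,speed=.2)
                       ~~~~~~~~~~~~~~~^^^^^^^^^^^^^^
workcell.PlanningError: the arm cannot follow that straight line within its joint ranges
```

Box 4 holds about 3 N against the push, which a light box (at most 1.3 N) can't do, while box 3 reads 0. Box 4 is the loaded one, so I'll push it square to the rail.

```bash
python3 - <<'E'
from h import *
a=.052;u=np.array([1,a])/np.hypot(1,a);q=quat(a)
n0=np.array([.4895,-.3135])          # near-face middle now
P=lambda s:[*(n0+u*(s-OFF)),Z]
r.move_straight(P(-.06),q,speed=.2)
r.move_straight(P(-.015),q,speed=.15)
f0=F()
# distance of near face from rail face less box length
gap=(np.array([.668-.0518*-.31,-.31])-n0)@u-.122
print("gap",gap)
print(r.move_straight(P(gap-.008),q,speed=.04,max_force=25),F()-f0)
p,d=optics.get_image("top")
for b in boxes("top",d):print(b)
p,d=optics.get_image("scene")
for b in boxes("scene",d):print(b)
print(r.read_state()["time_s"],r.read_state()["eef_pos"])
E
```

```text
gap 0.0724772442687121
False [-6.79767409 -0.10926063  2.9989289 ]
(array([ 61., 191.]), np.int32(536), np.float64(0.0826), ((588.3327026367188, 471.2819519042969), (63.071903228759766, 57.16934585571289), 0.12960217893123627))
(array([367., 201.]), np.int32(1007), np.float64(0.0901), ((586.1427612304688, -309.63616943359375), (70.749267578125, 86.41626739501953), 2.081608772277832))
(array([314., 216.]), np.int32(1675), np.float64(0.0904), ((547.1299438476562, -174.7984161376953), (85.91092681884766, 121.4913558959961), 89.89884948730469))
(array([212., 222.]), np.int32(1667), np.float64(0.0905), ((524.997802734375, 82.40293884277344), (121.79226684570312, 89.4926986694336), 5.497298240661621))
(array([262., 222.]), np.int32(1634), np.float64(0.0905), ((526.6718139648438, -45.73262023925781), (121.92735290527344, 88.69396209716797), 3.1817944049835205))
(array([354., 223.]), np.int32(114), np.float64(0.0909), ((527.2432250976562, -272.513671875), (22.561716079711914, 49.074134826660156), 4.002135753631592))
(array([214.,  91.]), np.int32(372), np.float64(0.0901), ((552.1229858398438, 85.76690673828125), (72.90733337402344, 93.59160614013672), 7.631326198577881))
(array([202., 113.]), np.int32(391), np.float64(0.0823), ((484.40130615234375, 14.086822509765625), (41.715179443359375, 216.65158081054688), 0.9302709102630615))
(array([233., 144.]), np.int32(202), np.float64(0.0831), ((496.4636535644531, -178.57928466796875), (91.30675506591797, 21.098411560058594), 89.96870422363281))
(array([280., 163.]), np.int32(816), np.float64(0.09), ((562.1360473632812, -321.43170166015625), (135.9521484375, 93.52500915527344), 14.053515434265137))
15.375 [ 0.53511613 -0.31060318  0.04559423]
```

```bash
sed -i 's/X\[...,0\]<.62/X[...,0]<.665/' h.py; python3 - <<'E'
from h import *
a=.052;u=np.array([1,a])/np.hypot(1,a);q=quat(a)
n0=np.array([.4895,-.3135]);P=lambda s:[*(n0+u*(s-OFF)),Z]
e=np.array(r.read_state()["eef_pos"]);
for s in np.arange(.0665,.086,.002):
    st=r.move_straight(P(s),q,speed=.015,max_force=22)
    f=F(5);print(s.round(4),st,f.round(1))
    if st or f[0]<-17: break
print(np.array(r.read_state()["eef_pos"])-e)
r.move_straight(P(.03),q,speed=.1)
r.move_straight(P(-.05)[:2]+[.2],q,speed=.2)
p,d=optics.get_image("top");X=cloud("top",d)
for b in boxes("top",d):print(b)
cv2.imwrite("pics/after.png",cv2.resize(p[140:260,180:400,::-1],None,fx=3.6,fy=3.6,interpolation=cv2.INTER_CUBIC))
print(r.read_state()["time_s"])
E
```

```text
0.0665 False [-6.  -0.   2.6]
0.0685 False [-5.6 -0.3  2.4]
0.0705 False [-5.6 -0.1  2.8]
0.0725 False [-5.8 -0.2  2.3]
0.0745 False [-5.6  0.1  2.6]
0.0765 False [-15.8  -1.3   8.3]
0.0785 False [-27.2  -2.8  15. ]
[ 0.0107901   0.00054951 -0.00011822]
(array([ 62., 182.]), np.int32(1083), np.float64(0.089), ((611.9716186523438, 469.25), (61.11721420288086, 105.7414779663086), 89.84076690673828))
(array([118., 172.]), np.int32(601), np.float64(0.0787), ((646.7861938476562, 332.8346862792969), (35.990013122558594, 144.93582153320312), 0.5395533442497253))
(array([366., 191.]), np.int32(1481), np.float64(0.0902), ((613.8353271484375, -308.2222595214844), (105.1478500366211, 86.97013092041016), 2.1605653762817383))
(array([314., 216.]), np.int32(1677), np.float64(0.0904), ((546.8035888671875, -174.4683380126953), (121.1529769897461, 85.44609832763672), 0.15466128289699554))
(array([212., 222.]), np.int32(1661), np.float64(0.0906), ((525.0715942382812, 82.32513427734375), (121.78805541992188, 90.07247924804688), 5.3136067390441895))
(array([262., 223.]), np.int32(1637), np.float64(0.0906), ((526.6521606445312, -45.637577056884766), (121.81922912597656, 88.67500305175781), 3.2080419063568115))
20.225
```

View pics/after.png

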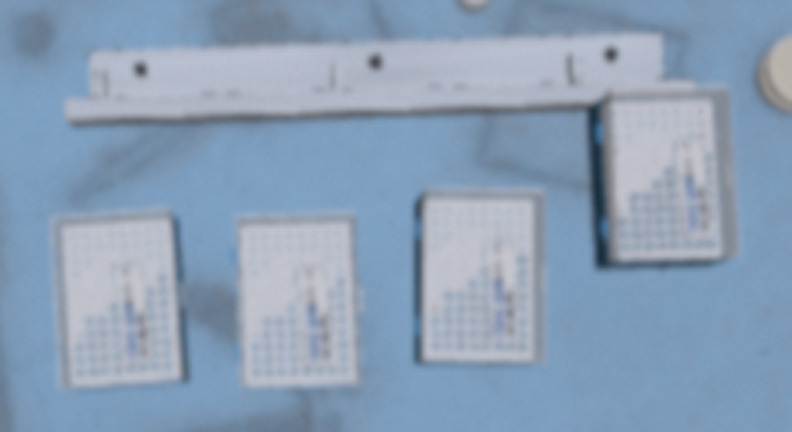

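The view after the push shows box 4 flush against the rail at crop px (665,90). The push ended in a hard stop at 27 N, yaw is within about 1° of the rail, and in the rail frame its x is about -0.061 and y about -0.20. Boxes 1 and 2 haven't moved and box 3 moved 11 mm, so I'm handing in.

```bash
python3 -c "
from workcell import r
print(r.finish_job())"
```

```text
the job is handed in; nothing more can be done
None
```

The job is handed in, no verdict was shown: box 4 proved to be the loaded one and now sits flush and square against the stop rail; box 3 moved about 11 mm, boxes 1 and 2 never moved, and the arm stayed clear of the beaker, tube and timer, though I did not re-measure those three.

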